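# Show the mark under a drying pot with an inspection mirror

### The job

Without moving the soft pot on the drying rack, show the maker's mark on its underside to the small tripod camera: pick up the inspection mirror by its handle without touching the glass head, hold it straight below the mark in the middle of the camera's view, and angle the glass so that the camera, looking into it, sees the mark. Finish while still holding the mirror steady at that angle, clear of the rack, and leave the pots, tools and other things where they are.

Things in the scene. Friction and masses are not known exactly. Their poses are not given: they have to be found in the camera images.
- mirror_grip (a point): Inspection mirror on the table, glass up: black rubber grip 110 x 16 x 20 mm (long, wide, high), thin steel stem, square head; about 300 mm, 0.175 kg, balancing some 60 mm from the grip's centre towards the head. This point: the grip's centre, 10 mm above the table. x: along the handle to the head; y: across the 16 mm width; z: the way the glass faces (up at the start).
- mirror_face (a point): Centre of the mirror's glass (60 x 60 mm, in a black back 66 x 66 x 13 mm, fixed rigidly to the handle), 210 mm along x from mirror_grip and 3 mm above it along z. Same axes as mirror_grip: z is the glass's outward normal.
- mirror: The whole inspection mirror, grip and stem and head. Origin on its underside, 10 mm below mirror_grip; same axes.
- mirror_head: The head of the mirror, glass and back; origin at the centre of the glass; fingers must keep off it.
- mark (a point): The maker's mark, a round stamp 30 mm across in the middle of the pot's underside, facing straight down, 220 mm above the table; it shows through the 104 mm gap between the two slats that carry the pot.
- pot: The loose clay pot on the rack, 170 mm across the belly, 120 mm high, 0.9 kg; upright, round about its z axis. Origin at the middle of its underside (the mark).
- rack: Fixed cantilever drying rack; origin on the table below the pot (pot's axis within 5 mm in x, 25 mm in y). x away from the robot, y left along the slats. Its shelf (x -104 to 156, y -180 to 180 mm) is 190 to 220 mm up. Below: two 20 mm high feet along x at y -120 and 120, and uprights, braces and a bar at x over 80 mm. Open to robot, left and right.
- lens (a point): Lens front of the small black camera on a fixed table tripod left of the rack. x: its line of sight, 24 degrees below level, passing straight below the mark, 75 to 100 mm above the table and 0.27 to 0.33 m from the lens; y: to the camera's left, level; z: up in its picture.
- tripod: The camera's fixed tripod, about 65 mm radius at the feet, 250 mm high with the camera; origin on the table under its column.
- pinch_bowl: Loose clay bowl, 80 mm across, 42 mm high, on the table; leave alone. Origin at the middle of its underside.
- loop_tool: Loose loop trimming tool, 170 mm long, 13 mm high, wooden handle and wire loop, lying on the table; leave alone. Origin under its middle.
- rib: Loose flat wooden rib, 88 x 55 x 7 mm, on the table; leave alone. Origin under its middle.
- slip_cup: Loose white mug, 76 mm across, 85 mm high; leave alone. Origin at the middle of its underside.
- brush: Loose flat brush about 200 mm long lying on the table; leave alone. Origin under its middle.
- bat: Loose square board 150 x 150 x 16 mm on the table with a small pot on it; leave alone. Origin under its middle.
- small_pot: Small loose pot, 105 mm across, 75 mm high, standing on the square board; leave alone. Origin at the middle of its underside.
Not all that is in view belongs to the job. What is shaped like the pot but blue is not meant.

How it is judged:
On the way:
1. the inspection mirror is picked up, held in the fingers clear of the table (height (world z) of each of mirror_grip, mirror_face above 0.035 m and contact force between the fingers and mirror above 1 N), for 0.2 s.
At the end, for the whole second after the job is handed in: Mirror held in the gripper, still, off rack and pot: glass centre within 14 mm of straight below the mark and of the camera's line of sight; glass normal 33 degrees from vertical and from that line, each within 5.7, and within 5.7 of the camera's upright plane; pot moved under 10 mm (horizontal distance between mirror_face and mark below 0.014 m and y of mirror_face in the frame of lens between -0.014 and 0.014 m and z of mirror_face in the frame of lens between -0.014 and 0.014 m and angle between mirror_face's own z axis and vertical between 0.476 and 0.676 rad and angle between the z axis of mirror_face and the x axis of lens, either way round between 0.476 and 0.676 rad and angle between the z axis of mirror_face and the y axis of lens, either way round above 1.471 rad and contact force between the fingers and mirror above 1 N and contact force between mirror and rack below 0.2 N and contact force between mirror and pot below 0.2 N and linear speed of mirror below 0.02 m/s and angular speed of mirror below 0.1 rad/s and distance of pot from where it was at the start of the episode below 0.01 m); the arm keeps its last pose, push and grip.
It fails at once if the fingers touch the mirror's glass head (contact force between the fingers and mirror_head above 0.5 N).
It fails at once if the soft pot is shifted (distance of pot from where it was at the start of the episode above 0.01 m).
It fails at once if the rack is struck (contact force between any of mirror, the arm, the fingers and rack above 8 N).
It fails at once if the camera is knocked (contact force between any of mirror, the arm, the fingers and tripod above 3 N).
It fails at once if another pot, tool or thing is disturbed (distance of any of pinch_bowl, loop_tool, rib, slip_cup, brush, bat, small_pot from where it was at the start of the episode above 0.02 m).
It also fails if it takes over 34 s, if anything falls off the work surface, if the arm or the gripper's body presses on something with over 40 N, if the wrist force passes 120 N, or if a joint passes its speed limit or range.

### The arm

A 6-joint arm with a two-finger parallel gripper is mounted at the origin on the work surface. World frame = base frame: x ahead of the robot, y to its left, z up, the work surface at z = 0. Lengths are in m, angles in rad, forces in N, time in s.
With the tool pointing down it reaches from about 0.375 to 0.75 m from the base axis. Payload 9 kg.
Tool frame: the origin (TCP) lies midway between the tips of the shut fingers; the grasp point (between the pads) lies 19 mm behind it (grip_depth is the distance from the TCP to the grasp point, in m); z points along the fingers, y is the direction in which the jaws open and shut (so a half turn about z gives the same grasp; the last joint's range is limited). The gripper opens to 85 mm and grips with 20 to 120 N. Pads are 22 mm wide; open, the fingers measure 114 mm over their backs; the gripper's body (76 mm by 85 mm) begins 54 mm behind the grasp point. The pads swing forward as they close: fully open they stand 13 mm farther back than shut.
Start: joints at [-1.454, 0.104, 0.097, 1.564, 0, 1.353], TCP at [0.197, -0.567, 0.193] pointing down, gripper open.
Joint ranges: [-2.99, 2.99], [-0.84, 1.86], [-1.1, 1.16], [-1.84, 2.11], [-1.51, 1.56], [-3.14, 3.14]. Speed limits (rad/s): [2.22, 2.22, 2.57, 3.14, 3.14, 3.14].

### API

Orientations are given as [roll, pitch, yaw] about the fixed x, y, z axes, in that order (R = Rz(yaw) Ry(pitch) Rx(roll)).
In Python, from plant import observe, capture, hand_in, grip_depth gives the robot as it stands.
- The arm moves only by the tool step_arm, never from a script. Its argument "plan" is a list that holds one entry, the list of rows, each a list of 6 numbers: the shift along the tool's x, y, z in units of 30 mm (1.0 is 30 mm), then the turn, a rotation vector about the tool's x, y, z in units of 6 degrees (1.0 is 6 degrees). In form: [[[dx, dy, dz, wx, wy, wz], ...]]. A call has 1 to 12 rows; each row is the pose to reach, as a shift and turn from the pose measured when the call began, along the tool's axes at that moment; what a row does not reach only later rows make up. A row lasts 1/12 s, in which the tool goes at most 41.7 mm and 7.16 degrees, less where a joint would pass 70% of its speed; a pose out of reach is approached as far as the arm can. A call with a gripper value outside its range is refused whole. "fingers" is the gripper command: -1 is fully open, 1 is shut, values between are in proportion, set as the call begins (left out, the last holds). The fingers move at their own pace and stop on an object; "squeeze" is the grip in N (left out, the last holds). Time passes only in rows, so rows that repeat a pose let the fingers close. It gives the time, the measured TCP pose, the force and the opening at its end, in the units of the state.
- observe(): the state, without advancing time (a new reading comes with each control period).
- capture(name): name is "scene" or "side" or "wrist"; returns a dict with "pixels" (480x640x3 uint8, red, green, blue), "fx", "fy", "cx", "cy" (pixels), "distortion" ([k1, k2, p1, p2, k3] as OpenCV has them; the pictures are not rectified), "origin" and "attitude" of the camera in the world; the wrist camera has in their place "tool_from_camera" (4x4, takes a point from camera to tool coordinates, whose origin is the TCP and whose axes are the flange's). Camera axes: x right, y down, z forward; pixel columns grow to the right and rows downward; lengths in m; the calibration is good to about 2 mm. A picture is of the moment at which its call begins: read the wrist's pose just before it. There is no depth.
- hand_in(): hands the job in, once; it reports no verdict.
The state is a dict: "t": time; "joint_positions": joint angles; "qvel": joint speeds; "tau": joint torques, N m; "tool_pos": TCP position; "ee_rot": TCP orientation; "force": force on the tool from outside, world axes, zero at the start; "moment": the same for the moment, N m; "gripper_width": finger opening in m.
Only numpy, scipy, OpenCV 4.12 (cv2) and the standard library are available. Lean on these libraries where they do the work, as an engineer would, in place of code of your own. Each camera call takes 0.05 s, during which the arm holds its last target.

## Working session

There is one attempt and no reset: what is moved stays moved. The work goes in short steps, Python scripts to look and compute and a tool call to move; the robot and the scene stay as the last step left them, time stands still between calls to the robot, and variables do not carry over. Pictures are saved under pics/ and viewed, and the job is handed in when it is done.

Besides the shell and the picture viewer there is one more tool, called after ">>>" by a JSON object that holds its "fn" and its "kwargs", one argument or row to a line. step_arm: Moves the arm, as the interface text tells. Its arguments: {"type":"object","properties":{"plan":{"type":"array","items":{"type":"array","items":{"type":"array","items":{"type":"number"}}}},"fingers":{"type":"number"},"squeeze":{"type":"number"}},"required":["plan"]}

```bash
ls; mkdir -p pics; cat > h.py <<'E'
import numpy as np, cv2
from plant import observe, capture, hand_in, grip_depth
from scipy.spatial.transform import Rotation as R
def snap(n,f):
    c=capture(n); cv2.imwrite(f'pics/{f}.png',c['pixels'][:,:,::-1]); 
    import pickle; pickle.dump(c,open(f'{f}.pkl','wb')); return c
E
python3 - <<'E'
from h import *
s=observe(); print(s, grip_depth)
for n in ['scene','side','wrist']:
    c=snap(n,n+'0'); print({k:v for k,v in c.items() if k!='pixels'})
E
```

```text
pics
{'t': 0.0, 'joint_positions': array([-1.45368810e+00,  1.04728605e-01,  9.64729257e-02,  1.56388281e+00,
       -2.46175507e-05,  1.35313602e+00]), 'qvel': array([ 0.00205908,  0.00260506, -0.00130868,  0.00140612, -0.00101507,
        0.00238714]), 'tau': array([ 2.22415460e-03, -5.56931448e+01,  5.03650582e+01,  1.68940960e-02,
       -2.42557571e-04, -8.77921821e-06]), 'tool_pos': array([ 0.19710858, -0.56630005,  0.1926072 ]), 'ee_rot': array([-3.14027684e+00, -2.65797475e-04,  3.34768381e-01]), 'force': array([ 0.25260755,  0.04643458, -0.03706934]), 'moment': array([0.04606182, 0.03712086, 0.01091188]), 'gripper_width': 0.08529030036724167} 0.0187
{'fx': 481.79713975117085, 'fy': 481.79713975117085, 'cx': 325.489593007889, 'cy': 239.97122902606597, 'distortion': array([-0.04036518,  0.        ,  0.        ,  0.        ,  0.        ]), 'origin': array([1.07166662, 0.74922159, 1.1200532 ]), 'attitude': array([-2.35537318,  0.01821839,  2.56070098])}
{'fx': 492.2638084327245, 'fy': 492.2638084327245, 'cx': 320.2782244856409, 'cy': 238.0747429497616, 'distortion': array([-0.00348876,  0.        ,  0.        ,  0.        ,  0.        ]), 'origin': array([ 0.15756133, -0.95304015,  1.10507874]), 'attitude': array([-2.35181272, -0.01765057, -0.39572287])}
{'fx': 350.49646773882097, 'fy': 350.49646773882097, 'cx': 316.8124347693553, 'cy': 237.0655280077139, 'distortion': array([-0.01407089,  0.        ,  0.        ,  0.        ,  0.        ]), 'tool_from_camera': array([[ 9.33864673e-04, -9.55300242e-01, -2.95635885e-01,
         7.47045437e-02],
       [ 9.99999066e-01,  1.18714573e-03, -6.77241208e-04,
         8.37255326e-04],
       [ 9.97931568e-04, -2.95634976e-01,  9.55300458e-01,
        -1.81441862e-01],
       [ 0.00000000e+00,  0.00000000e+00,  0.00000000e+00,
         1.00000000e+00]])}
```

View pics/scene0.png

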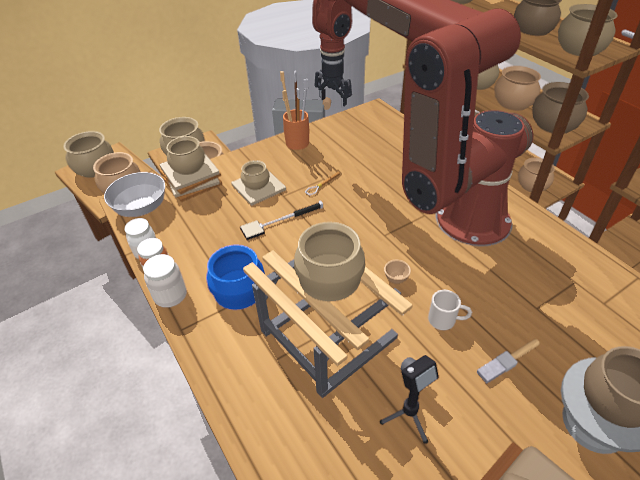

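View pics/side0.png

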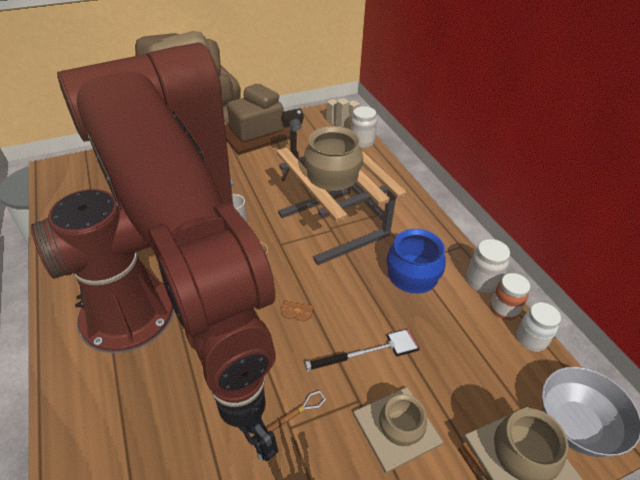

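View pics/wrist0.png

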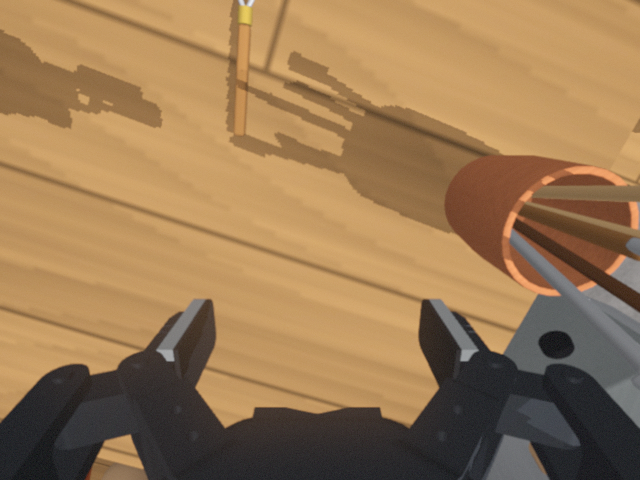

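The mirror shows in the scene view with its head at about (253,230) and grip at about (308,209). In the side view the head is at (403,342) and the grip at (328,361). The soft pot is at scene (330,260). The blue pot at (235,277) is the decoy. The tripod camera is at scene (418,375). Next I'll enlarge these.

```bash
cat >> h.py <<'E'
import pickle
def load(f): return pickle.load(open(f'{f}.pkl','rb'))
def cam(c,s=None):
    if 'origin' in c: return R.from_euler('xyz',c['attitude']).as_matrix(), np.array(c['origin'])
    Rt=R.from_euler('xyz',s['ee_rot']).as_matrix(); T=c['tool_from_camera']
    return Rt@T[:3,:3], s['tool_pos']+Rt@T[:3,3]
def K(c): return np.array([[c['fx'],0,c['cx']],[0,c['fy'],c['cy']],[0,0,1.]])
def ray(c,uv,s=None):
    Rc,o=cam(c,s); p=cv2.undistortPoints(np.array([[uv]],float),K(c),c['distortion'])[0,0]
    d=Rc@np.array([p[0],p[1],1]); return o,d/np.linalg.norm(d)
def plane(c,uv,z,s=None):
    o,d=ray(c,uv,s); return o+d*(z-o[2])/d[2]
def tri(rs):
    A=0;b=0
    for o,d in rs:
        P=np.eye(3)-np.outer(d,d); A=A+P; b=b+P@o
    x=np.linalg.solve(A,b); return x,[np.linalg.norm(np.cross(x-o,d)) for o,d in rs]
def proj(c,X,s=None):
    Rc,o=cam(c,s); return cv2.projectPoints(np.atleast_2d(np.array(X,float)),cv2.Rodrigues(Rc.T)[0],-Rc.T@o,K(c),c['distortion'])[0][:,0]
def crop(c,f,x0,y0,w,h,k):
    im=c['pixels'][y0:y0+h,x0:x0+w,::-1]; cv2.imwrite(f'pics/{f}.png',cv2.resize(im,None,fx=k,fy=k,interpolation=cv2.INTER_CUBIC))
E
python3 - <<'E'
from h import *
a=load('scene0');b=load('side0')
crop(a,'c1',230,190,110,60,7); crop(b,'c2',295,320,130,60,6)
crop(a,'c3',370,340,80,110,5); crop(b,'c4',260,90,80,80,7)
crop(a,'c5',240,210,180,190,3); crop(b,'c6',270,110,140,160,4)
E
```

```text
(no output)
```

View pics/c1.png

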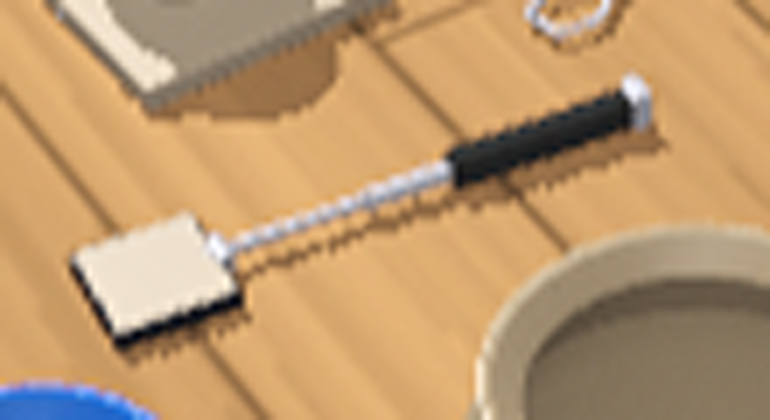

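View pics/c2.png

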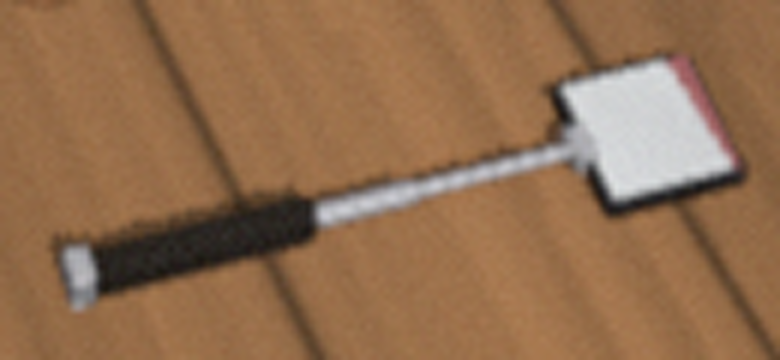

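View pics/c3.png

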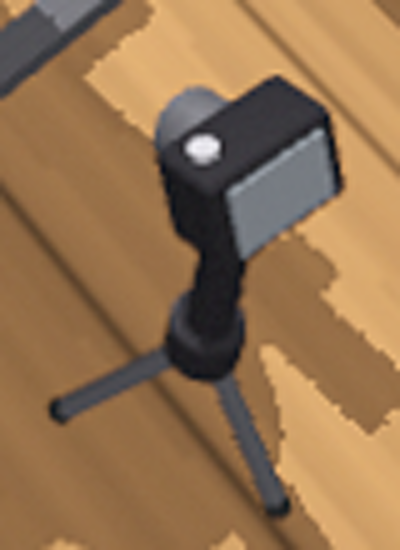

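View pics/c4.png

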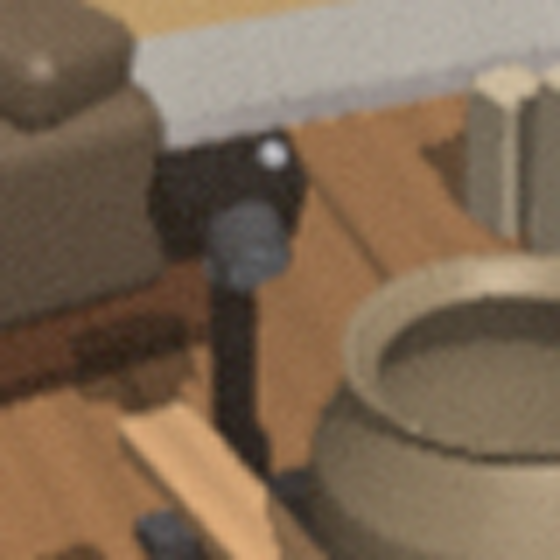

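View pics/c5.png

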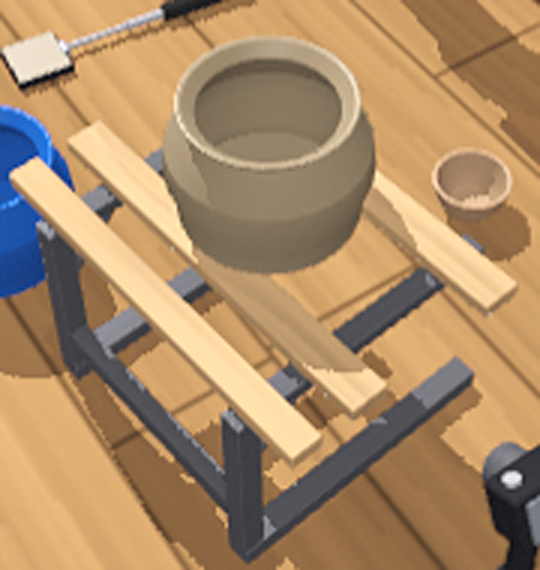

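View pics/c6.png

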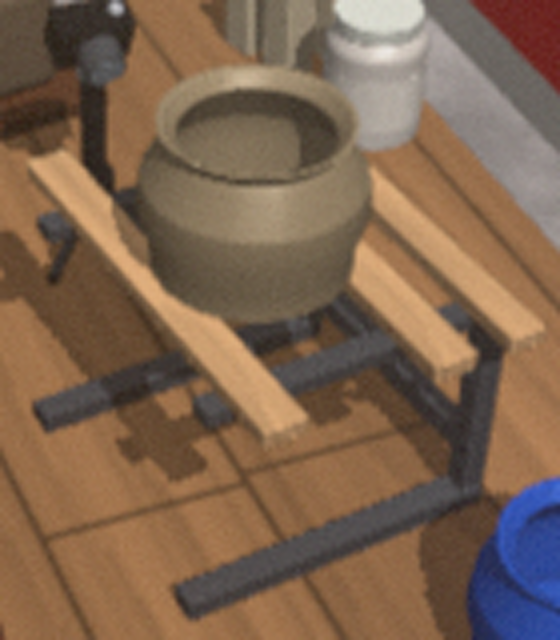

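```bash
python3 - <<'E'
from h import *
a=load('scene0');b=load('side0')
A=lambda x,y,k,x0,y0:(x/k+x0-.5+.5/k,y/k+y0-.5+.5/k)
def t(n,p,q,z=None):
    X,e=tri([ray(a,p),ray(b,q)]); print(n,X.round(4),np.round(e,4), '' if z is None else (plane(a,p,z).round(4),plane(b,q,z).round(4)))
s=lambda x,y:A(x,y,7,230,190); d=lambda x,y:A(x,y,6,295,320)
t('glass',s(157,275),d(650,128),.013); t('grip',s(540,138),d(205,243),.012)
for n,p,q in [('gA',(75,262),(685,57)),('gB',(190,215),(740,165)),('gC',(240,290),(612,205)),('gD',(120,332),(562,88))]:
    pass
for p in [(75,262),(190,215),(240,290),(120,332)]: print(plane(a,s(*p),.013).round(4))
for p in [(562,88),(685,57),(740,165),(612,205)]: print(plane(b,d(*p),.013).round(4))
r5=lambda x,y:A(x,y,3,240,210); r6=lambda x,y:A(x,y,4,270,110)
t('rim',r5(267,102),r6(257,124),.34)
# slat corner tops
t('slat R front end',r5(497,303),r6(33,165),.22)
print('front slat, scene left-end corners',[plane(a,r5(*p),.22).round(4) for p in [(490,308),(517,288)]])
print('front slat, side',[plane(b,r6(*p),.22).round(4) for p in [(28,160),(68,150),(265,438),(305,422)]])
print('back slats scene',[plane(a,r5(*p),.22).round(4) for p in [(350,408),(385,382),(70,143),(100,122),(293,455),(322,438),(12,182),(38,157)]])
t('lens',A(195,110,5,370,340),A(248,240,7,260,90))
print([plane(a,A(*p,5,370,340),.005).round(4) for p in [(57,412),(280,507)]])
E
```

```text
glass [ 0.654  -0.3743  0.0109] [0.0007 0.0007] (array([ 0.6542, -0.3717,  0.013 ]), array([ 0.6537, -0.3756,  0.013 ]))
grip [ 0.451  -0.3539  0.0117] [0.0009 0.0009] (array([ 0.4504, -0.3531,  0.012 ]), array([ 0.4517, -0.3545,  0.012 ]))
[ 0.6827 -0.4023  0.013 ]
[ 0.6214 -0.4006  0.013 ]
[ 0.6262 -0.34    0.013 ]
[ 0.6865 -0.3468  0.013 ]
[ 0.6279 -0.3429  0.013 ]
[ 0.6866 -0.349   0.013 ]
[ 0.6805 -0.4067  0.013 ]
[ 0.6195 -0.4033  0.013 ]
rim [0.6528 0.0987 0.3357] [0.0002 0.0002] (array([0.6553, 0.1022, 0.34  ]), array([0.6499, 0.0929, 0.34  ]))
slat R front end [0.552  0.2787 0.2085] [0.0066 0.0066] (array([0.5651, 0.2826, 0.22  ]), array([0.542 , 0.2681, 0.22  ]))
front slat, scene left-end corners [array([0.5726, 0.2832, 0.22  ]), array([0.5431, 0.2802, 0.22  ])]
front slat, side [array([0.5406, 0.2758, 0.22  ]), array([0.5742, 0.2774, 0.22  ]), array([ 0.5824, -0.0843,  0.22  ]), array([ 0.6138, -0.0797,  0.22  ])]
back slats scene [array([0.7134, 0.2954, 0.22  ]), array([0.6791, 0.2918, 0.22  ]), array([ 0.7574, -0.0513,  0.22  ]), array([ 0.7241, -0.0586,  0.22  ]), array([0.7692, 0.3043, 0.22  ]), array([0.7444, 0.3045, 0.22  ]), array([ 0.8186, -0.0392,  0.22  ]), array([ 0.7876, -0.0522,  0.22  ])]
lens [0.6454 0.3902 0.2224] [0.0008 0.0008] 
[array([0.7032, 0.392 , 0.005 ]), array([0.6458, 0.486 , 0.005 ])]
```

```bash
python3 - <<'E'
from h import *
for f,x0,y0,w,h in [('scene0',285,215,90,95),('side0',295,120,75,80)]:
    c=load(f); im=c['pixels'][:,:,::-1].copy(); hsv=cv2.cvtColor(im,cv2.COLOR_BGR2HSV)
    roi=hsv[y0:y0+h,x0:x0+w]; 
    print(f,roi[h//2,w//2],roi[5,5]); 
    crop(c,f+'pot',x0,y0,w,h,6 if f=='scene0' else 7)
    k=6 if f=='scene0' else 7
    cv2.imwrite(f'pics/{f}sat.png',cv2.resize(roi[:,:,1],None,fx=k,fy=k,interpolation=cv2.INTER_NEAREST))
E
```

```text
scene0 [ 18  77 149] [ 15 135 147]
side0 [ 18  73 164] [19 25 81]
```

View pics/scene0sat.png

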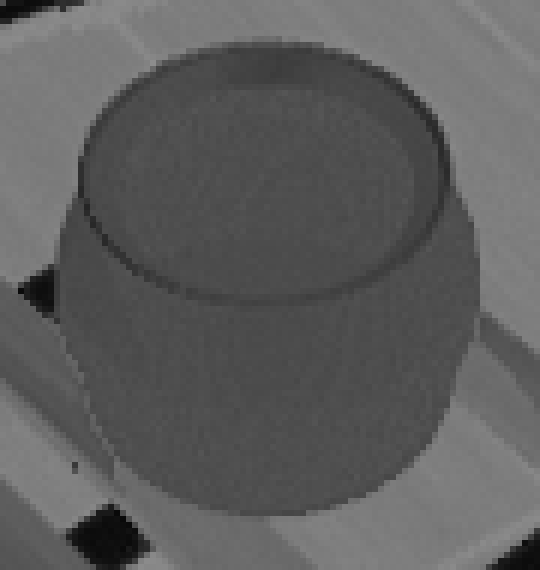

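View pics/side0sat.png

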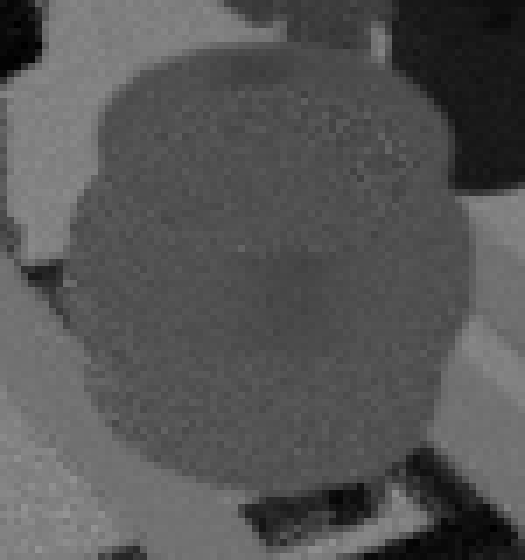

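View pics/scene0pot.png

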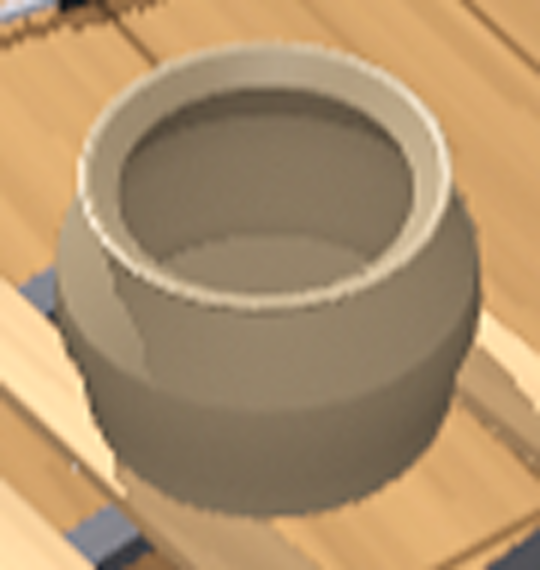

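View pics/side0pot.png

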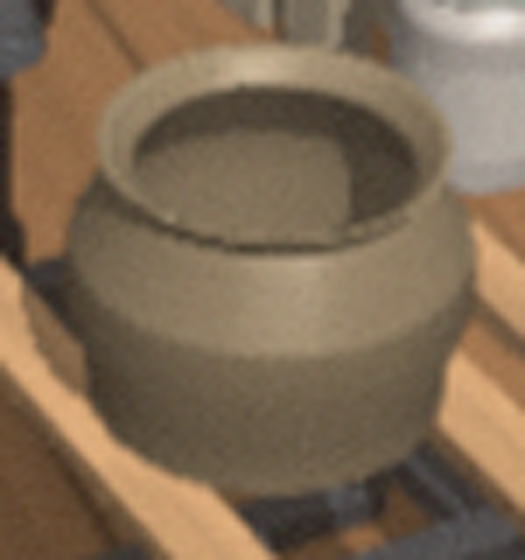

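```bash
python3 - <<'E'
from h import *
a=load('scene0');b=load('side0')
A=lambda x,y,k,x0,y0:(x/k+x0-.5+.5/k,y/k+y0-.5+.5/k)
from scipy.optimize import least_squares
for z in (.335,.34):
  for c,pts,k,x0,y0 in [(a,[(80,165),(450,170),(265,42),(262,304),(130,255),(405,252),(140,80),(385,75)],6,285,215),(b,[(100,140),(453,150),(275,42),(285,249),(155,215),(400,222),(140,80),(400,75)],7,295,120)]:
    P=np.array([plane(c,A(*p,k,x0,y0),z)[:2] for p in pts])
    f=least_squares(lambda q:np.hypot(*(P-q[:2]).T)-q[2],[.65,.1,.07]); print(z,f.x.round(4),np.abs(f.fun).max().round(4))
for n,c,(x,y) in [('bowl a',a,(398,278)),('cup a',a,(444,325)),('cup side',b,(236,215)),('blue a',a,(233,303)),('blue b',b,(414,285)),('rib b',b,(296,311)),('brush head',a,(480,375)),('brush end',a,(537,343)),('loop a',a,(308,192)),('loop b1',b,(315,397)),('bat b corners',b,(358,408)),('bat',b,(404,387))]:
    print(n,plane(c,(x,y),0).round(3))
E
```

```text
0.335 [0.65   0.0945 0.0697] 0.0017
0.335 [0.6557 0.103  0.0713] 0.002
0.34 [0.6526 0.0987 0.0693] 0.0017
0.34 [0.6525 0.0962 0.0708] 0.002
bowl a [0.381 0.061 0.   ]
cup a [0.384 0.267 0.   ]
cup side [0.386 0.273 0.   ]
blue a [ 0.84  -0.134  0.   ]
blue b [ 0.785 -0.213  0.   ]
rib b [ 0.432 -0.172  0.   ]
brush head [0.415 0.434 0.   ]
brush end [0.217 0.453 0.   ]
loop a [ 0.389 -0.444  0.   ]
loop b1 [ 0.384 -0.428  0.   ]
bat b corners [ 0.468 -0.493  0.   ]
bat [ 0.596 -0.486  0.   ]
```

```bash
cat >> h.py <<'E'
def goto(p,Rw,s=None):
    s=s or observe(); R0=R.from_euler('xyz',s['ee_rot']); 
    d=R0.inv().apply(np.array(p)-s['tool_pos'])/.03
    w=(R0.inv()*Rw).as_rotvec(degrees=True)/6
    print('row',d.round(3),w.round(3)); return d,w
down=lambda yaw:R.from_euler('xyz',[np.pi,0,yaw])
E
python3 - <<'E'
from h import *
goto([.456,-.355,.16],down(np.pi-.097))
E
```

```text
row [10.465 -3.82   1.1  ] [-0.0000e+00 -1.3000e-02 -2.5877e+01]
```

>>> {"fn": "step_arm", "kwargs": {
  "plan": [
    [[1,-0.4,-0.5,0,0,-1],[2,-0.8,-0.5,0,0,-2.1],[3,-1.2,-0.5,0,0,-3.2],[4,-1.5,-0.5,0,0,-4.3],[5,-1.9,-0.5,0,0,-5.4],[6,-2.3,-0.3,0,0,-6.5],[7,-2.6,0,0,0,-7.6],[8,-3,0.3,0,0,-8.7],[9,-3.4,0.6,0,0,-9.8],[10,-3.7,0.8,0,0,-10.9],[10.4,-3.8,0.9,0,0,-12],[10.4,-3.8,1,0,0,-13]]
  ],
  "fingers": -0.18,
  "squeeze": 70
}}

```text
t: 1.15
tool_pos: [0.4563, -0.3537, 0.1622]
ee_rot: [3.142, -0.002, 1.705]
force: [0.4, -0.6, 0.2]
gripper_width: 0.0504
```

```bash
python3 - <<'E'
from h import *
goto([.456,-.355,.16],down(np.pi-.097)); s=observe();print(s['joint_positions'],s['t'],s['tool_pos'],s['force'])
E
```

```text
row [-0.04  -0.015  0.073] [  0.014  -0.017 -12.788]
[-8.86606575e-01  3.29566761e-02 -3.34260159e-02  1.50626455e+00
  1.18268630e-03  5.49585964e-01] 1.15 [ 0.45628113 -0.35374528  0.16220117] [ 0.35652629 -0.62199784  0.23589079]
```

>>> {"fn": "step_arm", "kwargs": {
  "plan": [
    [[0,0,0.1,0,0,-1.1],[0,0,0.1,0,0,-2.2],[0,0,0.1,0,0,-3.3],[0,0,0.1,0,0,-4.4],[0,0,0.1,0,0,-5.5],[0,0,0.1,0,0,-6.6],[0,0,0.1,0,0,-7.7],[0,0,0.1,0,0,-8.8],[0,0,0.1,0,0,-9.9],[0,0,0.1,0,0,-11],[0,0,0.1,0,0,-12.1],[0,0,0.1,0,0,-12.8]]
  ]
}}

```text
t: 2.15
tool_pos: [0.4561, -0.3536, 0.1588]
ee_rot: [3.139, -0.001, 3.052]
force: [-0.2, -0.0, 1.0]
gripper_width: 0.0504
```

```bash
python3 - <<'E'
from h import *
s=observe();pickle.dump(s,open('s1.pkl','wb'));snap('wrist','w1'); print(s['tool_pos'],s['ee_rot'],s['joint_positions'])
E
```

```text
[ 0.45614093 -0.35357711  0.15882975] [ 3.13898003e+00 -8.80325921e-04  3.05202812e+00] [-8.86618877e-01  3.30751027e-02 -3.94104852e-02  1.50079474e+00
  1.19604683e-03 -7.97054678e-01]
```

View pics/w1.png

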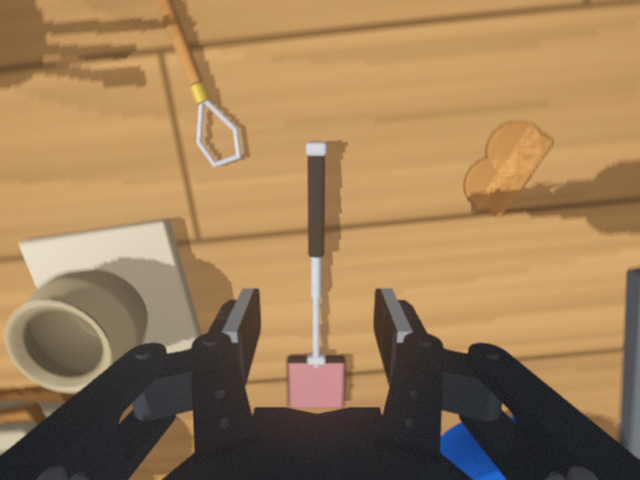

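In the wrist view the mirror runs straight down the picture. The grip spans (316,155) to (316,256) and the head is at (316,381), with clear space on both sides. I'll cast these pixels onto the grip's top plane.

```bash
python3 - <<'E'
from h import *
c=load('w1');s=pickle.load(open('s1.pkl','rb'))
e=[plane(c,p,.02,s) for p in [(316.5,155.5),(316.5,256.5)]]; print(e,np.linalg.norm(e[0]-e[1]),(e[0]+e[1])/2)
h=[plane(c,p,.013,s) for p in [(288,362),(344,362),(287,407),(345,407)]]; print(np.mean(h,0)); print([x.round(3) for x in h])
g=proj(c,[.456,-.3545,.02],s); print(g)
d=plane(c,(316,381),.013,s)-(e[0]+e[1])/2; print(np.degrees(np.arctan2(d[1],d[0])),np.linalg.norm(d[:2]))
E
```

```text
[array([ 0.40306983, -0.34949967,  0.02      ]), array([ 0.498688  , -0.35802204,  0.02      ])] 0.0959972219956027 [ 0.45087892 -0.35376085  0.02      ]
[ 0.65482473 -0.37247573  0.013     ]
[array([ 0.622, -0.4  ,  0.013]), array([ 0.627, -0.339,  0.013]), array([ 0.682, -0.409,  0.013]), array([ 0.688, -0.342,  0.013])]
[[316.19938553 213.55838031]]
-5.249508404596594 0.1993024292198858
```

>>> {"fn": "step_arm", "kwargs": {
  "plan": [
    [[0.1,0,1,0,0,0],[0.1,0,2,0,0,0],[0.1,0,3,0,0,0],[0.1,0,3.8,0,0,0],[0.1,0,4.5,0,0,0],[0.1,0,4.9,0,0,0],[0.1,0,5.1,0,0,0],[0.1,0,5.1,0,0,0]]
  ]
}}

```text
t: 2.87
tool_pos: [0.4526, -0.3523, 0.0048]
ee_rot: [3.138, -0.002, 3.054]
force: [-0.6, -0.0, -0.4]
gripper_width: 0.0502
```

>>> {"fn": "step_arm", "kwargs": {
  "plan": [
    [[0,0,0,0,0,0],[0,0,0,0,0,0],[0,0,0,0,0,0],[0,0,0,0,0,0],[0,0,0,0,0,0],[0,0,0,0,0,0],[0,0,0,0,0,0],[0,0,0,0,0,0]]
  ],
  "fingers": 1,
  "squeeze": 80
}}

```text
t: 3.53
tool_pos: [0.4526, -0.3523, 0.0049]
ee_rot: [3.138, -0.002, 3.054]
force: [0.6, 0.7, -1.2]
gripper_width: -0.0001
```

The fingers shut fully, so nothing was gripped. I'll look before moving again.

```bash
python3 - <<'E'
from h import *
snap('wrist','w2');b=snap('side','sd2');a=snap('scene','sc2'); crop(b,'c7',260,300,160,120,5);crop(a,'c8',230,150,160,120,5)
print(observe()['gripper_width'])
E
```

```text
-0.0001531730331394241
```

View pics/w2.png

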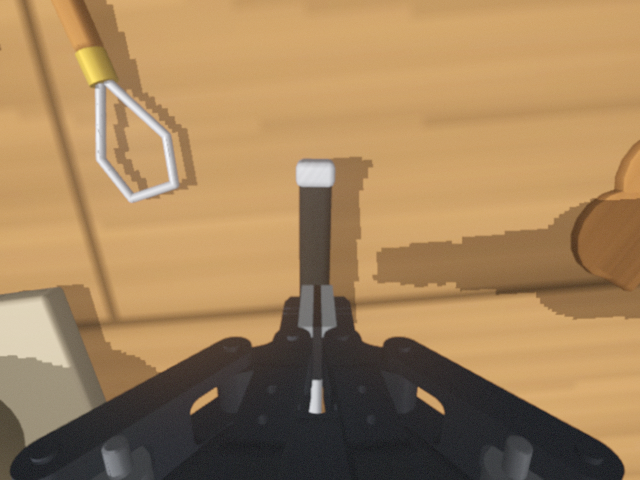

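View pics/c7.png

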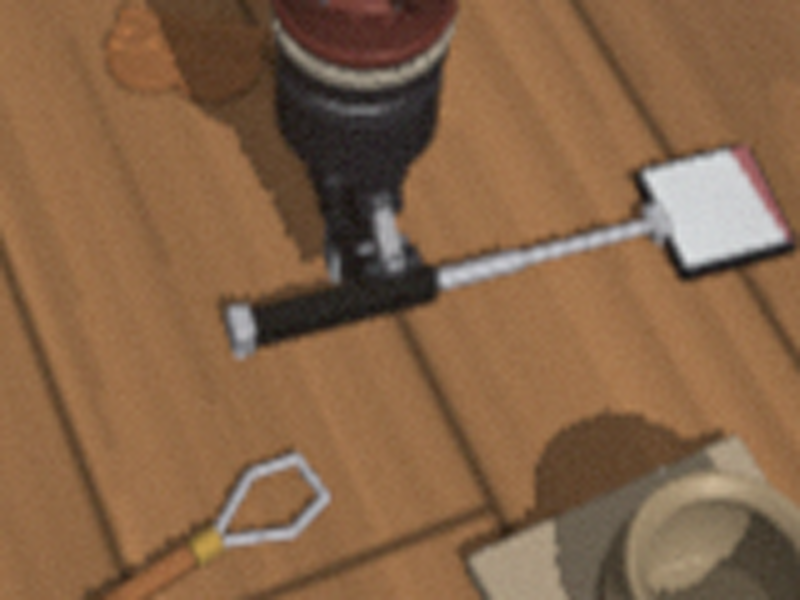

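View pics/c8.png

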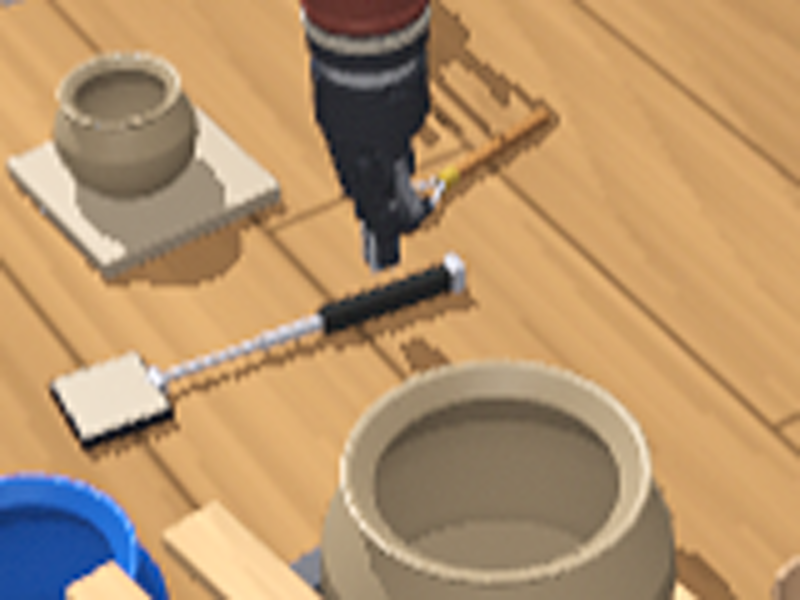

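```bash
python3 - <<'E'
from h import *
s=observe(); a=load('sc2');b=load('sd2');w=load('w2')
for z in (.005,.025,.045,.065): 
    p=[s['tool_pos'][0],s['tool_pos'][1],z]; print(z,(proj(a,p)-[230,150])*5,(proj(b,p)-[260,300])*5,proj(w,p,s))
print(s)
crop(b,'c9',300,330,60,50,12);crop(a,'c10',285,185,50,40,14)
E
```

```text
0.005 [[382.08217612 305.81027596]] [[343.09191297 303.65845066]] [[318.32044667 271.00050958]]
0.025 [[380.75202369 284.14848076]] [[344.27104418 282.36417806]] [[318.67502455 286.31106087]]
0.045 [[379.39992149 262.11973822]] [[345.47737462 260.57796418]] [[319.11547565 305.33192927]]
0.065 [[378.0253508  239.71510605]] [[346.71185434 238.28259977]] [[319.67712886 329.59068444]]
{'t': 3.6833, 'joint_positions': array([-8.90117159e-01,  8.41907077e-02, -2.68561542e-01,  1.22238919e+00,
        1.16456215e-03, -8.02798094e-01]), 'qvel': array([ 0.00138225,  0.00067779, -0.00038949, -0.00115641,  0.00075152,
       -0.00163403]), 'tau': array([ 2.34206964e-03, -5.29562974e+01,  4.86582041e+01,  5.05741476e-02,
        4.09902001e-03,  1.81053365e-04]), 'tool_pos': array([ 0.45253438, -0.35226491,  0.0048275 ]), 'ee_rot': array([ 3.13765819e+00, -2.18086031e-03,  3.05427535e+00]), 'force': array([0.54083222, 0.13902866, 0.61333758]), 'moment': array([-0.05935091, -0.02279226,  0.00713335]), 'gripper_width': -0.0001531730331394241}
```

View pics/c9.png

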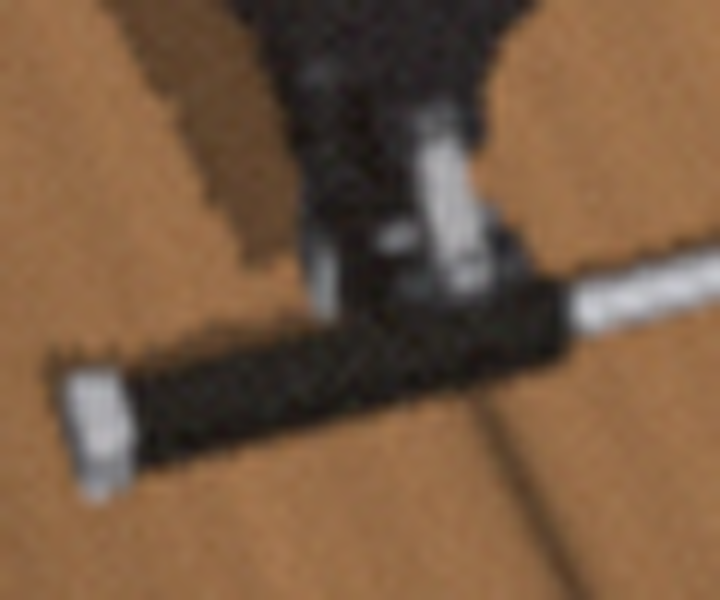

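View pics/c10.png

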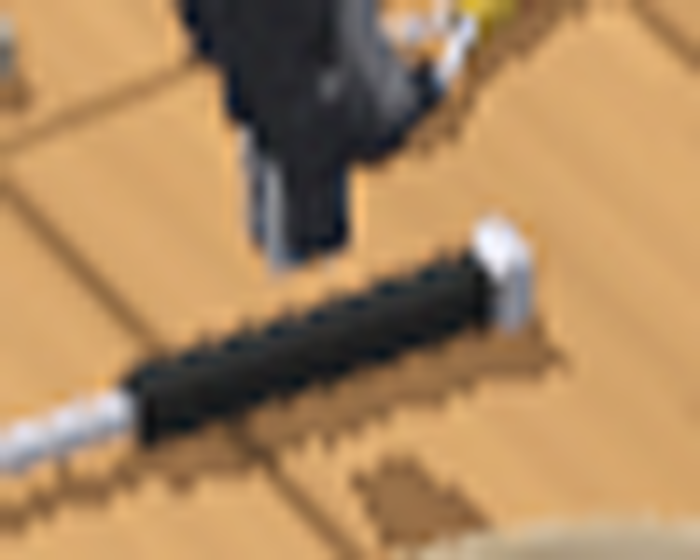

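```bash
python3 - <<'E'
from h import *
a=load('scene0');b=load('side0');w=load('w1');s=pickle.load(open('s1.pkl','rb'))
A=lambda x,y,k,x0,y0:(x/k+x0-.5+.5/k,y/k+y0-.5+.5/k)
s7=lambda x,y:A(x,y,7,230,190); d=lambda x,y:A(x,y,6,295,320)
e=[plane(a,s7(*p),.012) for p in [(450,172),(628,105)]];print('scene black len',np.linalg.norm(e[0]-e[1]),e)
e=[plane(b,d(*p),.012) for p in [(97,268),(313,222)]];print('side black len',np.linalg.norm(e[0]-e[1]),e)
# where do tool-frame points project in wrist
w2=load('w2');T=np.linalg.inv(w2['tool_from_camera'])
for x in (.011,-.011):
  for z in (0,-.01,-.02,-.03,-.04):
    p=np.array([x,0,z]);q=cv2.projectPoints(p[None],cv2.Rodrigues(T[:3,:3])[0],T[:3,3],K(w2),w2['distortion'])[0][0,0];print(x,z,q.round(1))
print('tcp start in scene/side',proj(a,[.197,-.5663,.1926]),proj(b,[.197,-.5663,.1926]))
crop(w2,'c11',260,260,120,170,4);crop(b,'c12',220,390,80,80,7);crop(a,'c13',300,50,70,70,8)
E
```

```text
scene black len 0.09985843825257758 [array([ 0.50030539, -0.35672045,  0.012     ]), array([ 0.40071331, -0.34943178,  0.012     ])]
side black len 0.0940130836002835 [array([ 0.40516328, -0.34845455,  0.012     ]), array([ 0.49813422, -0.36241386,  0.012     ])]
0.011 0 [318.4 252.3]
0.011 -0.01 [318.5 258.8]
0.011 -0.02 [318.6 265.9]
0.011 -0.03 [318.7 273.9]
0.011 -0.04 [318.8 282.9]
-0.011 0 [318.3 288.8]
-0.011 -0.01 [318.4 296.9]
-0.011 -0.02 [318.5 305.8]
-0.011 -0.03 [318.6 315.7]
-0.011 -0.04 [318.7 326.8]
tcp start in scene/side [[332.5828401  115.31004186]] [[250.29068439 447.09938032]]
```

View pics/c11.png

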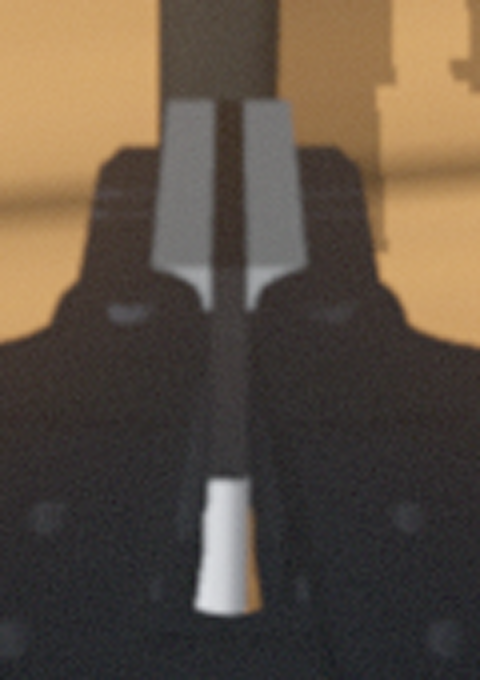

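View pics/c12.png

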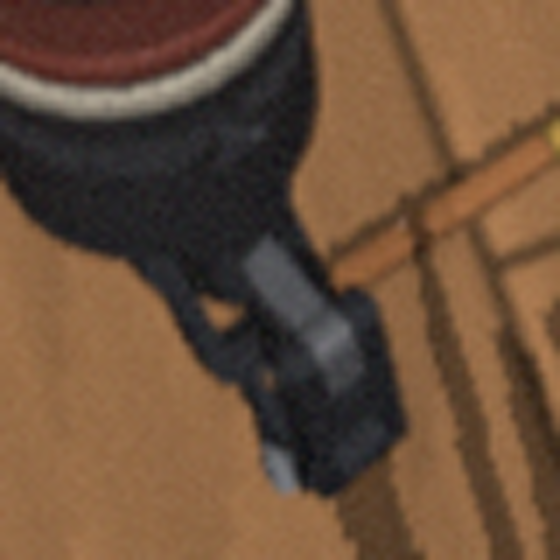

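View pics/c13.png

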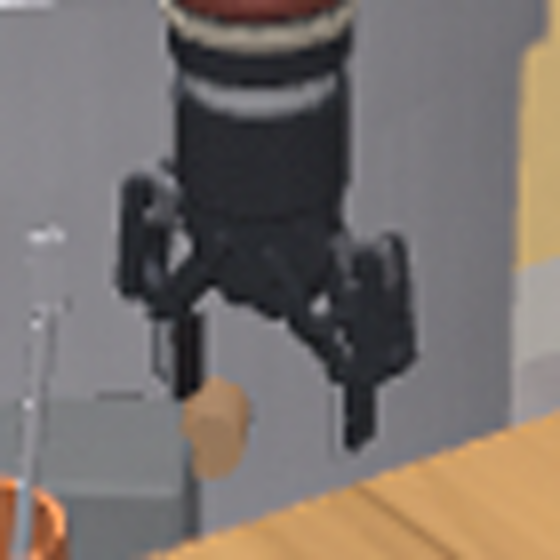

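The measured position puts the tips at z=0.005. However, the scene view (tip at about (306,203)) and the wrist view (tip edge at row 285) both put the real tips near z≈0.043. So the fingers end about 38 mm short of the stated TCP, and they closed in the air above the grip. I'll reopen, go down in guarded steps and check again.

>>> {"fn": "step_arm", "kwargs": {
  "plan": [
    [[0,0,0,0,0,0],[0,0,0,0,0,0],[0,0,0,0,0,0],[0,0,0,0,0,0],[0,0,0,0,0,0],[0,0,0.3,0,0,0],[0,0,0.6,0,0,0],[0,0,0.8,0,0,0],[0,0,0.8,0,0,0]]
  ],
  "fingers": -0.18
}}

```text
t: 4.43
tool_pos: [0.4514, -0.3509, -0.0216]
ee_rot: [3.135, -0.004, 3.054]
force: [0.6, -0.5, 0.2]
gripper_width: 0.0504
```

```bash
python3 - <<'E'
from h import *
s=observe(); print(s['tool_pos'],s['force'],s['gripper_width'])
b=snap('side','sd3');a=snap('scene','sc3'); crop(b,'c14',290,320,80,60,9);crop(a,'c15',275,175,65,45,11)
w=snap('wrist','w3')
E
```

```text
[ 0.45141219 -0.35085085 -0.02160661] [ 0.55589537 -0.54199799  0.15542455] 0.05038758560581659
```

View pics/c14.png

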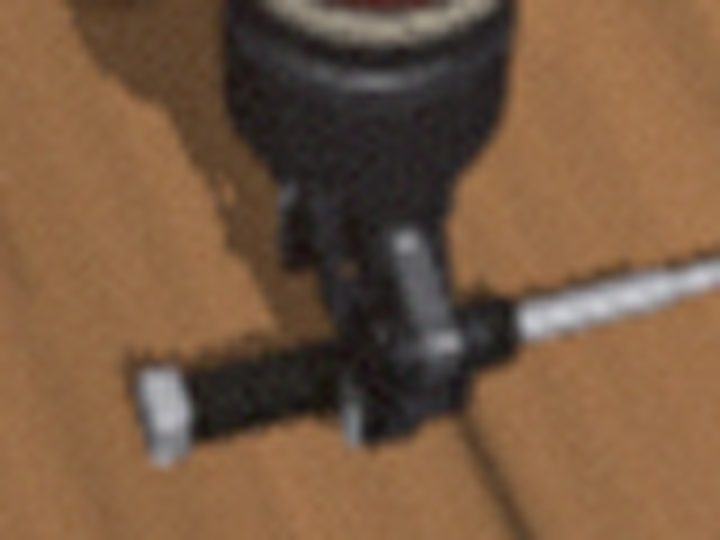

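View pics/c15.png

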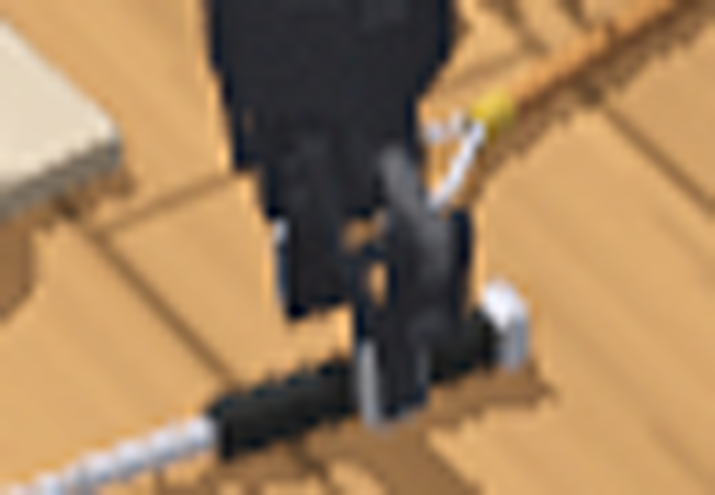

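View pics/w3.png

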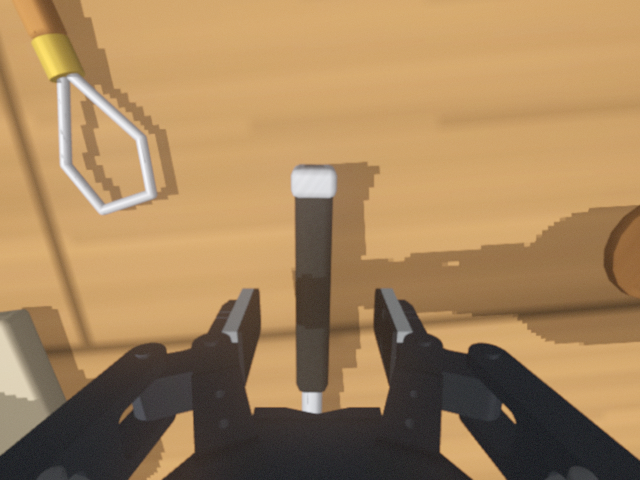

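>>> {"fn": "step_arm", "kwargs": {
  "plan": [
    [[0,-0.08,0.1,0,0,0],[0,-0.08,0.2,0,0,0],[0,-0.08,0.3,0,0,0],[0,-0.08,0.4,0,0,0],[0,-0.08,0.4,0,0,0]]
  ]
}}

```text
t: 5.0
tool_pos: [0.4518, -0.354, -0.0322]
ee_rot: [3.137, -0.003, 3.054]
force: [0.4, -0.3, 0.1]
gripper_width: 0.0506
```

```bash
python3 - <<'E'
from h import *
s=observe(); print(s['tool_pos'],s['force'],s['gripper_width'])
b=snap('side','sd4');a=snap('scene','sc4'); crop(b,'c16',290,320,80,60,9);crop(a,'c17',275,175,65,45,11)
for z in (-.005,0,.005,.01,.02): print(z,(proj(a,[s['tool_pos'][0],s['tool_pos'][1]+.03,z])-[275,175])*11,(proj(b,[s['tool_pos'][0],s['tool_pos'][1]-.03,z])-[290,320])*9)
E
```

```text
[ 0.45179515 -0.35396845 -0.03219617] [ 0.43732884 -0.3330644   0.11771408] 0.05059123924147788
-0.005 [[396.12140278 469.79273687]] [[389.12702483 479.38258305]]
0 [[395.49609264 458.03526802]] [[389.77792604 470.0986944 ]]
0.005 [[394.86820374 446.22820808]] [[390.4325584  460.76149821]]
0.01 [[394.2377209  434.37125699]] [[391.09095401 451.37053492]]
0.02 [[392.96891195 410.50646956]] [[392.41916532 432.4254422 ]]
```

View pics/c16.png

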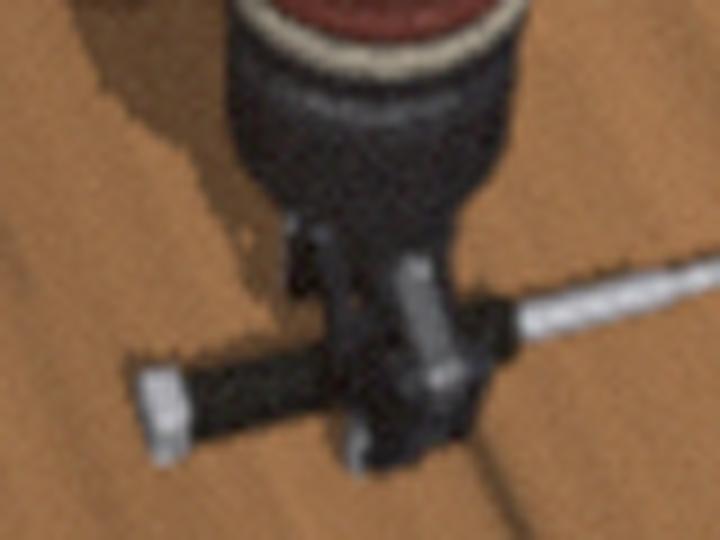

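View pics/c17.png

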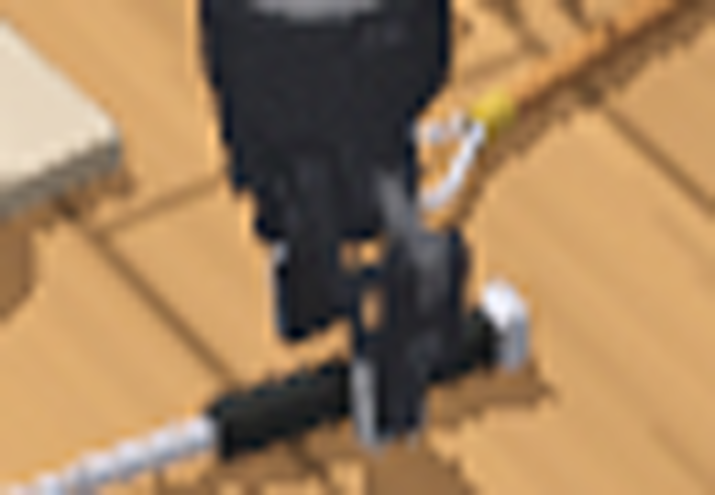

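The tips are about 8 mm above the table on either side of the grip and will swing forward a little as they close. Closing now.

>>> {"fn": "step_arm", "kwargs": {
  "plan": [
    [[0,0,0,0,0,0],[0,0,0,0,0,0],[0,0,0,0,0,0],[0,0,0,0,0,0],[0,0,0,0,0,0],[0,0,0,0,0,0],[0,0,0,0,0,0]]
  ],
  "fingers": 1,
  "squeeze": 80
}}

```text
t: 5.68
tool_pos: [0.4522, -0.3545, -0.0311]
ee_rot: [3.138, -0.002, 3.054]
force: [-1.4, 0.6, 5.3]
gripper_width: 0.0135
```

>>> {"fn": "step_arm", "kwargs": {
  "plan": [
    [[0,0,-0.3,0,0,0],[0,0,-0.8,0,0,0],[0,0,-1.4,0,0,0],[0,0,-2,0,0,0],[0,0,-2.6,0,0,0],[0,0,-3.2,0,0,0],[0,0,-3.8,0,0,0],[0,0,-4,0,0,0],[0,0,-4,0,0,0]]
  ]
}}

```text
t: 6.43
tool_pos: [0.4532, -0.3559, 0.0907]
ee_rot: [3.14, -0.0, 3.054]
force: [-0.4, -0.4, -2.2]
gripper_width: 0.0136
```

```bash
python3 - <<'E'
from h import *
s=observe(); pickle.dump(s,open('s5.pkl','wb')); print(s['tool_pos'],s['ee_rot'],s['force'],s['gripper_width'],s['joint_positions'])
b=snap('side','sd5');a=snap('scene','sc5'); crop(b,'c18',280,280,160,100,5);crop(a,'c19',220,140,130,100,6)
snap('wrist','w5')
E
```

```text
[ 0.45318084 -0.35586207  0.09071913] [ 3.13963158e+00 -3.57254799e-04  3.05433251e+00] [-0.36296275 -0.42534997 -2.21501067] 0.013554834081864418 [-8.93214627e-01  3.95898811e-02 -1.56300516e-01  1.37656820e+00
  1.10013601e-03 -8.05955047e-01]
```

View pics/c18.png

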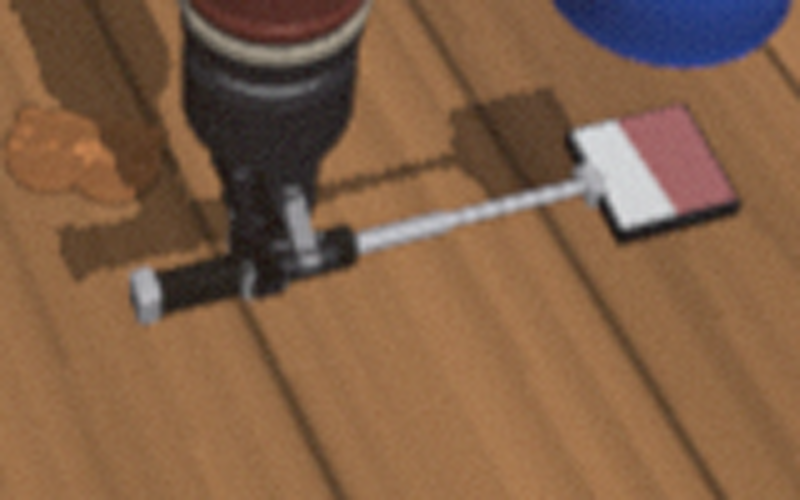

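View pics/c19.png

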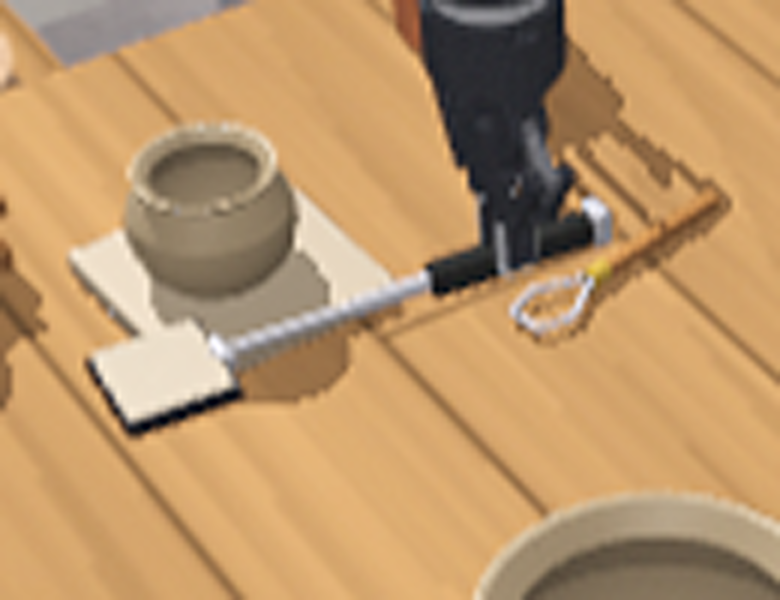

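View pics/w5.png

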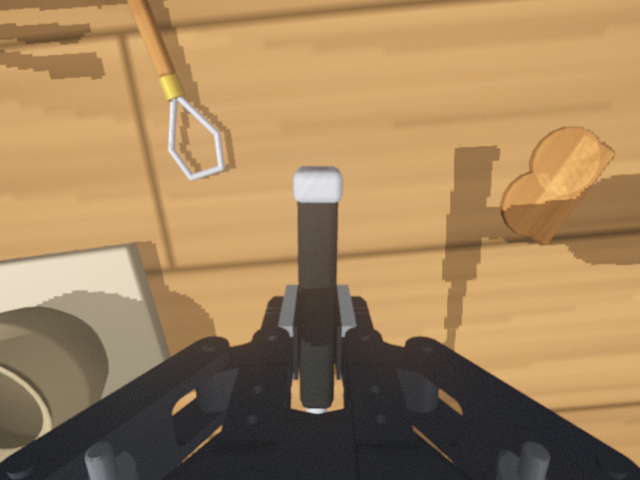

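```bash
cat >> h.py <<'E'
A=lambda x,y,k,x0,y0:(x/k+x0-.5+.5/k,y/k+y0-.5+.5/k)
def face(a,b,ps,pb):
    """corners order: far-right, near-right, near-left, far-left (mirror x far; mirror y left)"""
    C=[];E=[]
    for p,q in zip(ps,pb):
        X,e=tri([ray(a,p),ray(b,q)]); C.append(X);E.append(e[0])
    C=np.array(C); c=C.mean(0); x=(C[0]+C[3]-C[1]-C[2]); y=(C[2]+C[3]-C[0]-C[1])
    print('sizes',np.linalg.norm(x)/2,np.linalg.norm(y)/2,'res',np.round(E,4))
    n=np.cross(x,y); n/=np.linalg.norm(n); return c,x/np.linalg.norm(x),y/np.linalg.norm(y),n
E
python3 - <<'E'
from h import *
a=load('sc5');b=load('sd5');s=pickle.load(open('s5.pkl','rb'))
ps=[A(*p,6,220,140) for p in [(91,363),(191,322),(240,384),(134,424)]]
pb=[A(*p,5,280,280) for p in [(736,201),(622,234),(577,135),(685,106)]]
c,x,y,n=face(a,b,ps,pb); print(c,x,y,n)
R0=R.from_euler('xyz',s['ee_rot'])
print('in tool: c',R0.inv().apply(c-s['tool_pos']),'x',R0.inv().apply(x),'n',R0.inv().apply(n))
# handle line: rear cap centre & grip front
for nme,p,q in [('cap',(598,222),(147,296)),('gripfront',(433,275),(352,243))]:
    X,e=tri([ray(a,A(*p,6,220,140)),ray(b,A(*q,5,280,280))]); print(nme,X,e[0],R0.inv().apply(X-s['tool_pos']))
a=load('scene0');b=load('side0')
print(face(a,b,[A(*p,7,230,190) for p in [(75,262),(190,215),(240,290),(120,332)]],[A(*p,6,295,320) for p in [(740,165),(612,205),(562,88),(685,57)]]))
E
```

```text
sizes 0.06015329055669919 0.059908909390263804 res [0.0011 0.0004 0.0026 0.0023]
[ 0.65578576 -0.37468782  0.13083477] [ 0.9983598  -0.05371848 -0.01979986] [0.08121435 0.99631915 0.02742972] [ 0.01826016 -0.02900335  0.99941251]
in tool: c [-0.20346037 -0.0010184  -0.0401904 ] x [-0.99924984  0.03345422  0.01950852] n [-0.02036127 -0.02534165 -0.99947147]
cap [ 0.39772793 -0.35088609  0.13261977] 0.0014540477854748598 [ 0.05569054  0.00020649 -0.04188042]
gripfront [ 0.49834776 -0.36086565  0.13415673] 0.001369853406399853 [-0.04541561 -0.00096305 -0.04345579]
sizes 0.06061033277905465 0.05913981733532545 res [0.0001 0.0002 0.0014 0.0006]
(array([ 0.65395997, -0.37441808,  0.01131701]), array([ 0.9970971 , -0.07566643, -0.00848317]), array([0.09476875, 0.99523116, 0.02310472]), array([ 0.00669568, -0.02384589,  0.99969322]))
```

```bash
python3 - <<'E'
from h import *
a=load('scene0');b=load('side0'); M=np.array([.6526,.0975])
for p in [(182,117),(188,112),(178,120)]:
  for q in [(243,250),(245,258)]:
    X,e=tri([ray(a,A(*p,5,370,340)),ray(b,A(*q,7,260,90))]); h=np.linalg.norm(X[:2]-M); print(p,q,X.round(4),round(e[0],4),'aim z',X[2]-h*np.tan(np.radians(24)),'dist',h/np.cos(np.radians(24)),'heading',np.degrees(np.arctan2(*(M-X[:2])[::-1])))
crop(a,'c20',395,350,40,40,15);crop(b,'c21',275,100,40,40,15)
E
```

```text
(182, 117) (243, 250) [0.646  0.3887 0.2167] 0.0044 aim z 0.08698129279119207 dist 0.31889145959624793 heading -88.69382052725027
(182, 117) (245, 258) [0.6454 0.3872 0.2136] 0.0035 aim z 0.0845946753199664 dist 0.31719985090551045 heading -88.57496818372296
(188, 112) (243, 250) [0.6443 0.3882 0.2178] 0.0029 aim z 0.08830025673278358 dist 0.31836540190390084 heading -88.35583044785591
(188, 112) (245, 258) [0.6437 0.3867 0.2147] 0.002 aim z 0.08592172494145706 dist 0.3166770507847331 heading -88.23411247518558
(178, 120) (243, 250) [0.647 0.389 0.216] 0.0053 aim z 0.08622069359261778 dist 0.3191420210777445 heading -88.90815126409211
(178, 120) (245, 258) [0.6465 0.3874 0.2129] 0.0044 aim z 0.08382921631341775 dist 0.31744821786149174 heading -88.79108942064273
```

View pics/c20.png

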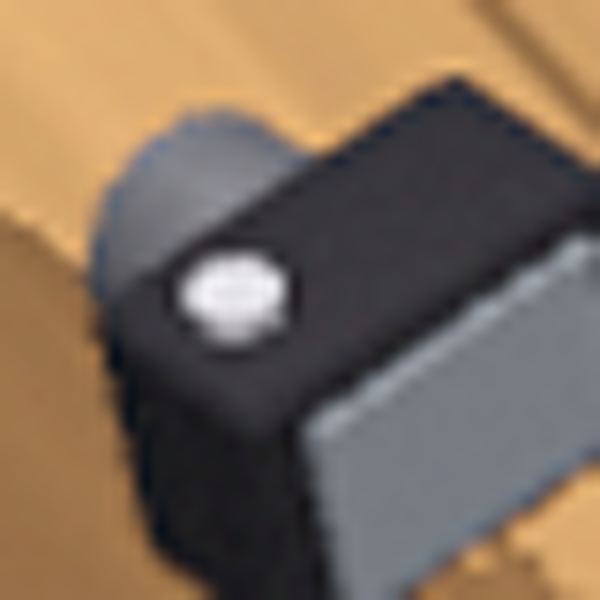

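View pics/c21.png

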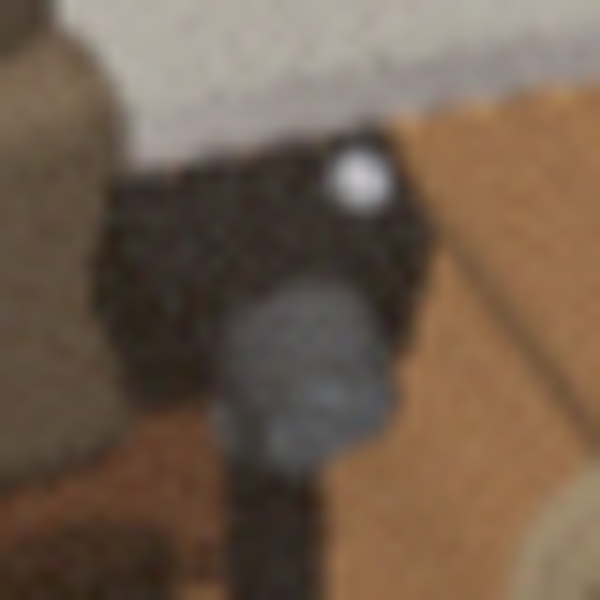

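```bash
cat >> h.py <<'E'
def mtarget(P,tilt=33,head=-88.5,F=(-.203,-.001,-.042),beta=.6):
    h=np.array([np.cos(np.radians(head)),np.sin(np.radians(head)),0]); t=np.radians(tilt)
    n=np.cos(t)*np.array([0,0,1])-np.sin(t)*h; x=np.cross(np.array([0,0,1]),h); x/=np.linalg.norm(x)
    W=np.c_[x,np.cross(n,x),n]; b=np.radians(beta)
    X=np.array([-np.cos(b),0,np.sin(b)]); Z=np.array([-np.sin(b),0,-np.cos(b)]); T=np.c_[X,np.cross(Z,X),Z]
    Rt=W@T.T; return np.array(P)-Rt@np.array(F), R.from_matrix(Rt)
E
python3 - <<'E'
from h import *
for P in [(.64,-.2,.11),(.6526,.0975,.087)]:
    p,r=mtarget(P); print(p,r.as_euler('xyz')); goto(p,r)
E
```

```text
[ 0.43812747 -0.22848686  0.07245031] [-2.56560895  0.00878249 -3.10970912]
row [0.824 4.138 0.527] [ 5.541 -0.44  -1.074]
[0.45072747 0.06901314 0.04945031] [-2.56560895  0.00878249 -3.10970912]
row [ 1.267 14.049  1.348] [ 5.541 -0.44  -1.074]
```

>>> {"fn": "step_arm", "kwargs": {
  "plan": [
    [[0.1,0.4,0,0.4,0,-0.1],[0.2,0.9,0,1,-0.1,-0.2],[0.3,1.4,0.1,1.7,-0.1,-0.3],[0.4,1.9,0.2,2.4,-0.2,-0.4],[0.5,2.4,0.3,3.1,-0.2,-0.5],[0.6,2.9,0.3,3.8,-0.3,-0.7],[0.7,3.4,0.4,4.5,-0.4,-0.9],[0.8,3.9,0.5,5.1,-0.4,-1],[0.8,4.1,0.5,5.5,-0.4,-1.1],[0.8,4.1,0.5,5.5,-0.4,-1.1]]
  ]
}}

```text
t: 7.42
tool_pos: [0.4373, -0.2265, 0.0699]
ee_rot: [-2.571, 0.0, -3.104]
force: [-0.6, -0.4, -2.3]
gripper_width: 0.014
```

```bash
python3 - <<'E'
from h import *
s=observe(); print(s['t'],s['tool_pos'],s['ee_rot'],s['joint_positions'],s['force'],s['gripper_width'])
goto(*mtarget((.6526,.0975,.087))); goto(*mtarget((.645,-.05,.10)))
b=snap('side','sd6');a=snap('scene','sc6')
E
```

```text
7.4167 [ 0.43725935 -0.22648179  0.06988286] [-2.57095215e+00  3.55781294e-05 -3.10384693e+00] [-0.40243062 -0.52062502 -0.78132036  1.04309872 -0.51056175 -0.51023501] [-0.58729584 -0.35414287 -2.31493726] 0.014022362774566574
row [-0.82   8.637 -4.734] [ 0.051 -0.04   0.092]
row [-0.382  4.276 -2.45 ] [ 0.051 -0.04   0.092]
```

View pics/sd6.png

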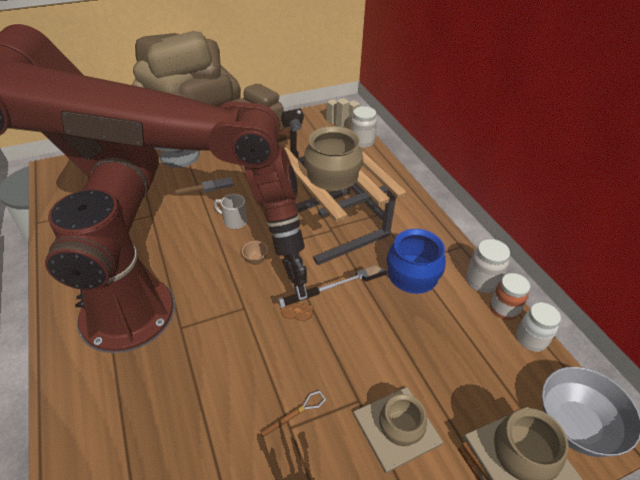

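View pics/sc6.png

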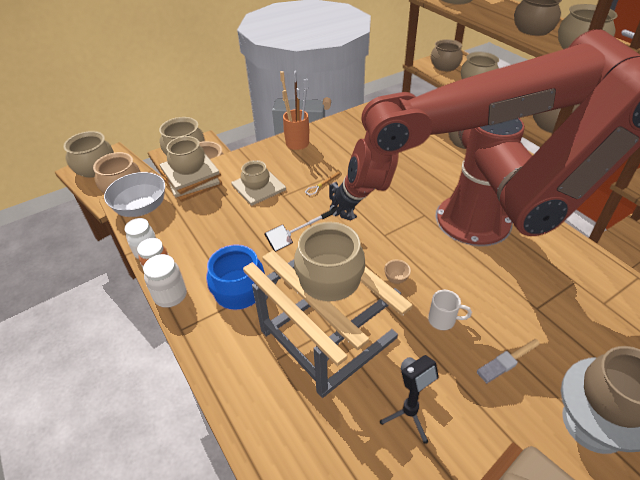

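>>> {"fn": "step_arm", "kwargs": {
  "plan": [
    [[0,0.5,-0.3,0,0,0],[-0.1,1,-0.6,0,0,0],[-0.1,1.5,-0.9,0,0,0],[-0.2,2,-1.2,0,0,0],[-0.2,2.5,-1.5,0,0,0],[-0.3,3,-1.8,0,0,0],[-0.3,3.5,-2.1,0,0,0],[-0.4,4,-2.3,0,0,0],[-0.4,4.3,-2.5,0,0,0],[-0.4,4.3,-2.5,0,0,0]]
  ]
}}

```text
t: 8.35
tool_pos: [0.4456, -0.0788, 0.0652]
ee_rot: [-2.574, 0.002, -3.107]
force: [0.2, -0.7, -1.4]
gripper_width: 0.0139
```

```bash
python3 - <<'E'
from h import *
s=observe(); print(s['t'],s['tool_pos'],s['ee_rot'],s['joint_positions'],s['force'],s['gripper_width'])
goto(*mtarget((.6526,.0975,.087)))
b=snap('side','sd7');a=snap('scene','sc7');crop(b,'c22',220,90,200,200,3);crop(a,'c23',240,170,200,200,3)
E
```

```text
8.35 [ 0.44556233 -0.07883705  0.0651911 ] [-2.57391970e+00  2.10551942e-03 -3.10718644e+00] [-0.05767915 -0.3489815  -0.65370964  1.20540698 -0.5647802  -0.10907657] [ 0.15753014 -0.72258396 -1.4184961 ] 0.013884139383439638
row [-0.34   4.43  -2.202] [ 0.079 -0.041  0.055]
```

View pics/c22.png

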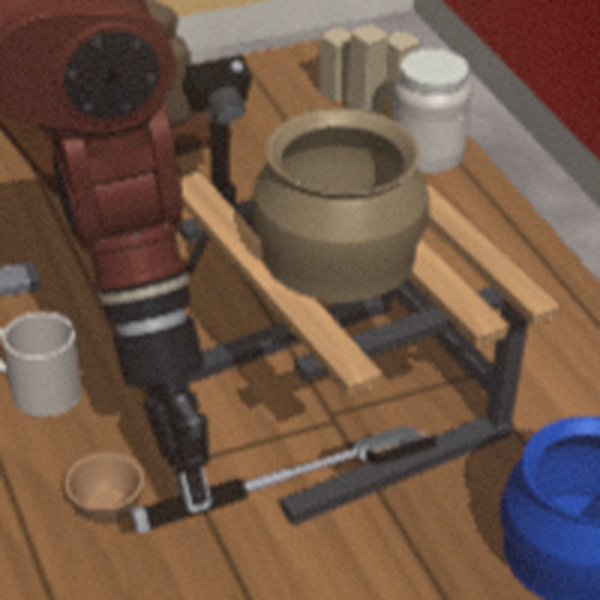

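View pics/c23.png

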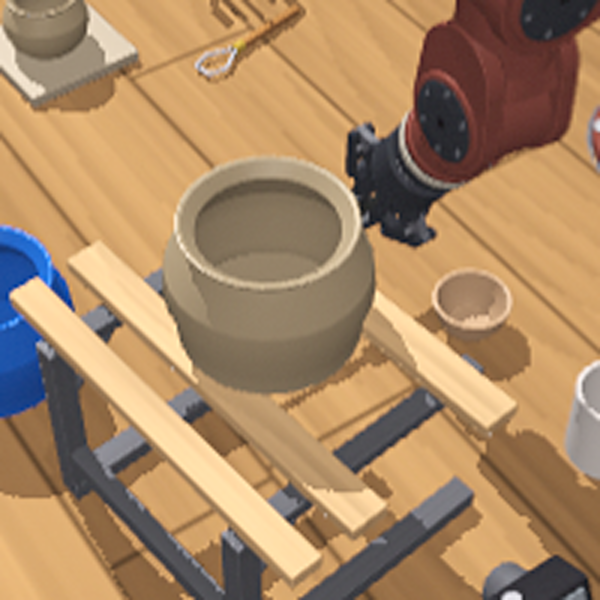

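>>> {"fn": "step_arm", "kwargs": {
  "plan": [
    [[0,0.4,-0.2,0,0,0],[0,0.9,-0.4,0,0,0],[-0.1,1.4,-0.7,0,0,0],[-0.1,1.9,-0.9,0,0,0],[-0.2,2.4,-1.2,0,0,0],[-0.2,2.9,-1.4,0,0,0],[-0.3,3.4,-1.7,0,0,0],[-0.3,3.9,-1.9,0.1,0,0],[-0.3,4.2,-2.1,0.1,0,0.1],[-0.3,4.4,-2.2,0.1,0,0.1],[-0.3,4.4,-2.2,0.1,0,0.1],[-0.3,4.4,-2.2,0.1,0,0.1]]
  ]
}}

```text
t: 9.45
tool_pos: [0.45, 0.0662, 0.0501]
ee_rot: [-2.563, 0.008, -3.117]
force: [0.1, -0.1, -2.0]
gripper_width: 0.0138
```

```bash
python3 - <<'E'
from h import *
s=observe(); pickle.dump(s,open('s8.pkl','wb'));print(s['t'],s['tool_pos'],s['ee_rot'],s['joint_positions'],s['force'],s['gripper_width'])
goto(*mtarget((.6526,.0975,.087)))
b=snap('side','sd8');a=snap('scene','sc8');crop(b,'c24',220,90,200,200,3);crop(a,'c25',280,200,150,150,5);crop(b,'c26',270,170,110,90,7)
print(proj(a,[.6526,.0975,.087]),proj(b,[.6526,.0975,.087]))
E
```

```text
9.45 [0.45001573 0.06617754 0.05013973] [-2.5625314   0.00823055 -3.11688053] [ 0.26158974 -0.0454948  -0.42200718  1.33870844 -0.56282035  0.28114663] [ 0.11683264 -0.14308443 -1.97000344] 0.013799052775010475
row [-0.026  0.091 -0.032] [-0.03  -0.042 -0.054]
[[329.82249858 309.13562389]] [[331.08880256 208.30967377]]
```

View pics/c24.png

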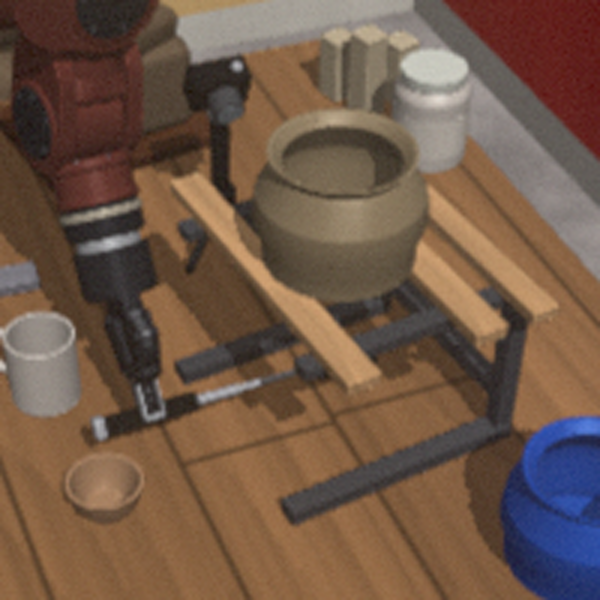

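View pics/c25.png

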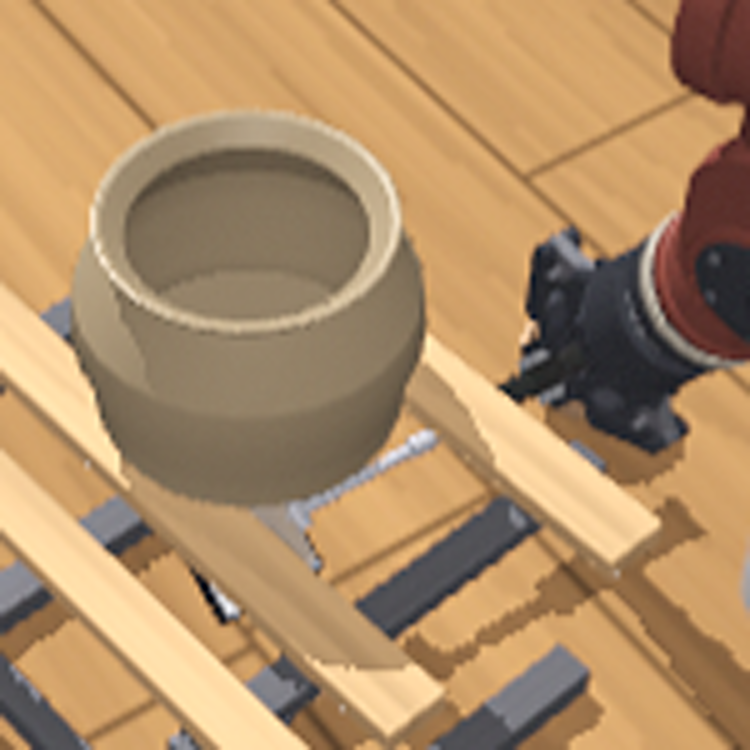

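View pics/c26.png

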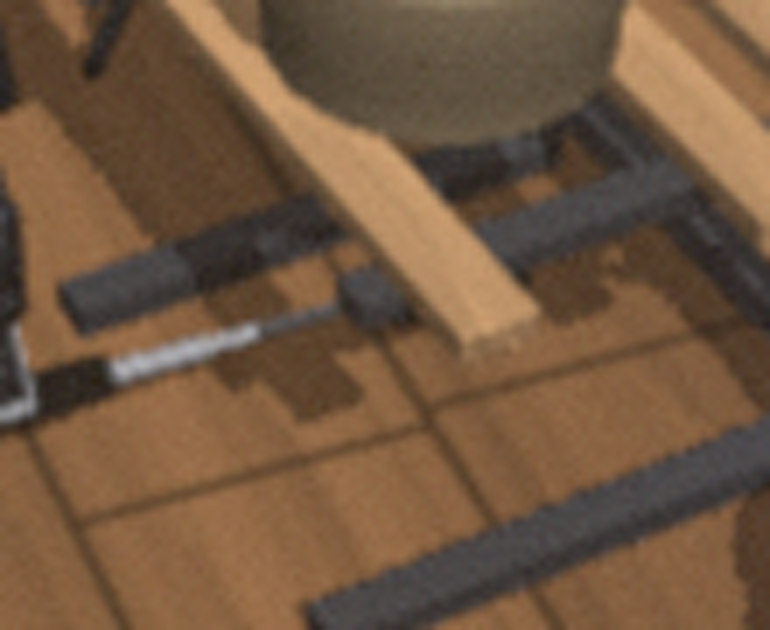

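```bash
python3 - <<'E'
from h import *
a=load('sc8');b=load('sd8');s=pickle.load(open('s8.pkl','rb'))
Rt=R.from_euler('xyz',s['ee_rot']).as_matrix();b_=np.radians(.6)
X=np.array([-np.cos(b_),0,np.sin(b_)]); Z=np.array([-np.sin(b_),0,-np.cos(b_)]); W=Rt@np.c_[X,np.cross(Z,X),Z]
c=s['tool_pos']+Rt@np.array([-.203,-.001,-.042]); print('face',c,'n',W[:,2],'tilt',np.degrees(np.arccos(W[2,2])))
for n,p in [('c',(0,0,0)),('nearleft',(-.033,.033,0)),('farleft',(.033,.033,0)),('farleft back',(.033,.033,-.013)),('nearright',(-.033,-.033,0)),('nose',(-.033,0,0)),('gripfront',(-.155,0,-.003)),('cap end',(-.27,0,-.003))]:
    P=c+W@np.array(p); print(n,((proj(a,P)[0]-[280,200])*5).round(),((proj(b,P)[0]-[270,170])*7).round())
L=np.array([.6455,.387,.215]);
d=np.array([.6526,.0975])-L[:2];h=np.linalg.norm(d);lx=np.r_[d/h*np.cos(np.radians(24)),-np.sin(np.radians(24))];ly=np.cross([0,0,1],lx);ly/=np.linalg.norm(ly);lz=np.cross(lx,ly)
v=c-L;print('lens xyz',v@lx,v@ly,v@lz,'angles',np.degrees(np.arccos(abs(W[:,2]@lx))),np.degrees(np.arccos(abs(W[:,2]@ly))))
E
```

```text
face [0.65210589 0.09332644 0.08750957] n [-0.0099393   0.54712992  0.83698868] tilt 33.176515029892755
c [246. 539.] [430. 273.]
nearleft [326. 565.] [337. 285.]
farleft [224. 624.] [469. 248.]
farleft back [217. 627.] [475. 275.]
nearright [266. 457.] [389. 300.]
nose [296. 511.] [363. 292.]
gripfront [472. 411.] [107. 371.]
cap end [629. 323.] [-148.  442.]
lens xyz 0.3202064904565268 -0.0005962884701950433 0.0030094648775084065 angles 32.824552272166805 89.80072237386162
```

>>> {"fn": "step_arm", "kwargs": {
  "plan": [
    [[0,0.1,0,0,0,0],[0,0.1,-0.05,0,0,0],[0,0.1,-0.05,0,0,0],[0,0.1,-0.05,0,0,0],[0,0.1,-0.05,0,0,0],[0,0.1,-0.05,0,0,0],[0,0.1,-0.05,0,0,0],[0,0.1,-0.05,0,0,0]]
  ]
}}

```text
t: 10.22
tool_pos: [0.4497, 0.0693, 0.0498]
ee_rot: [-2.562, 0.008, -3.117]
force: [-0.7, -0.2, -1.3]
gripper_width: 0.0135
```

```bash
python3 - <<'E'
from h import *
s=observe();print(s['t'],s['tool_pos'],s['ee_rot'],abs(s['qvel']).max(),s['force'],s['gripper_width'])
Rt=R.from_euler('xyz',s['ee_rot']).as_matrix()
print('face',s['tool_pos']+Rt@np.array([-.203,-.001,-.042]),-Rt[:,2])
b=snap('side','sd9');a=snap('scene','sc9');crop(a,'c27',280,200,150,150,5)
a0=load('scene0'); d=cv2.absdiff(a0['pixels'],a['pixels'])[215:310,290:368].mean(); print('pot diff',d)
s=observe();print(s['tool_pos'])
E
```

```text
10.2167 [0.44972851 0.06933018 0.04981409] [-2.56240831  0.0084189  -3.11735772] 0.0015109044293172707 [-0.74300752 -0.17800458 -1.301559  ] 0.013510663999784922
face [0.65182448 0.09638686 0.08721937] [-0.02030719  0.54701002  0.83687971]
pot diff 2.6709401709401708
[0.44973517 0.06936007 0.04981346]
```

View pics/c27.png

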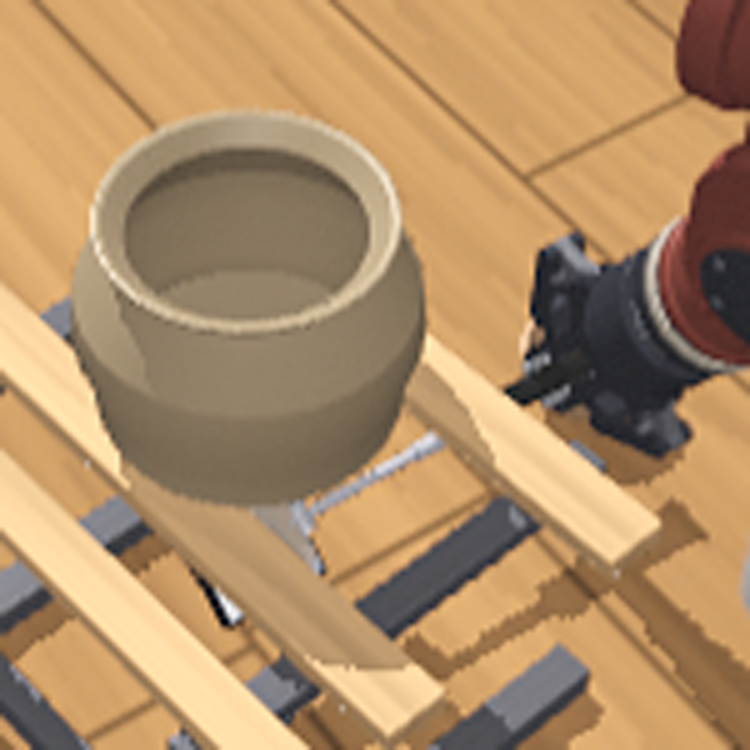

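The glass is where I planned it. In this crop the stem meets the head at (308,516) and the far-left corner is at (232,622), both within about 2 px (uncropped) of prediction. The pot hasn't moved, and the arm is steady. Handing in.

```bash
python3 -c "
from h import *
print(hand_in()); s=observe(); print(s['t'],s['tool_pos'],s['gripper_width'])"
```

```text
the job is handed in; nothing more can be done
None
the job is handed in; nothing more can be done
```

I picked up the mirror by its rubber grip, slid it under the rack from the robot's right, and handed in at about 10.3 s while still holding it steady. There was no verdict, and I never saw the mark in the glass itself; the position and angles below are worked out from the arm's pose and the camera images.

**Final pose**
- **Position:** the glass centre was at about (0.652, 0.096, 0.087) m, about 2 mm from straight below the mark. It was roughly 0–2 mm from my estimate of the camera's line of sight.
- **Angles:** the glass was tilted about 33° from vertical and about 33° from the line of sight, and within 1° of the camera's upright plane.
- **Steadiness and surroundings:** joint speeds were near zero and the wrist force was only the mirror's weight. The grip read 13.5 mm with 80 N commanded. The pot looked unmoved in the scene view. I did not measure the other objects again, but no contact showed.

**Problems and disagreements**
- **First grasp missed:** the real fingertips ended about 38 mm short of the stated tool point, so the fingers closed in the air above the grip. I found this in the images, reopened, went down in guarded steps and gripped on the second try. When they closed, the force read about 5 N, probably the fingertips lightly touching the table.
- **Grip width:** the fingers read 13.5 mm on a grip stated as 16 mm wide. I did not resolve this.
- **Uncertainty:** I could only estimate the lens position to about 4–5 mm, because the camera body partly hid it. In the last picture the visible edges of the mirror were within about 2–3 px (4–6 mm) of where I predicted.

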